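Pop the salt out of the push-release holder

TASK

The salt shaker is sunk in the push-release holder next to the pepper mill. Press the salt shaker down until its latch lets go and let it spring up, then take it by its body and set it down upright on the small serving tray. Leave the pepper mill latched in its well.

Things in the scene. Friction and masses are not known exactly. Their poses are not given: they have to be found in the camera images.
- salt_shaker: Round salt shaker, 90 mm tall, about 0.1 kg: white body, 44 mm at its widest, domed grey cap with small holes (34 mm wide, the top 20 mm). Origin: centre of its underside, z up. It starts in either well of the holder, its top 15 mm above the holder. Pressed down it yields against up to 5 N, unlatches after 5 to 8 mm (8 is the hard stop) and springs up once the push is taken away.
- pepper_mill: Round pepper mill, 96 mm tall, 44 mm wide, dark wood; its top is flat, 44 mm across, with a small steel ball knob (11 mm) in the middle. Origin: centre of its underside, z up. It stands latched down in the other well, on the same kind of push-release lift, and must stay so.
- holder: Fixed steel block 96 (x) by 200 (y) mm, top 95 mm above the worktop, with two round upright wells 52 mm wide at x = 0, y = -50 and +50 mm of its frame. Origin: centre of its underside. A spring lift in each well carries one item: its surface is 20 mm above the worktop latched, 12 fully pressed, 75 sprung up (within 1 s); it stays up, the item loose on it, to be drawn straight up.
- tray: Serving tray fixed on the worktop: shallow, bright metal, rectangular, 120 mm (x) by 160 mm (y), flat floor 3 mm above the worktop, rim 12 mm high and 3 mm thick all round. Empty. Origin at the centre of its underside.
There are look-alikes about, which are no part of the job. What is shaped like the salt_shaker but turquoise is not meant.

How it is judged:
By the outcome, as a careful person would: the job done as asked, in the order asked, and still so for the second after the job is handed in, with the robot touching nothing.
It also fails if it takes over 48 s, if anything falls off the work surface, if the arm or the gripper's body presses on something with over 40 N, if the wrist force passes 120 N, or if a joint passes its speed limit or range.

ROBOT

A 6-joint arm with a two-finger parallel gripper is mounted at the origin on a cart in front of the work surface, level with it; the furniture and walls round the work are solid. World frame = base frame: x ahead of the robot, y to its left, z up, the work surface at z = 0. Lengths are in m, angles in rad, forces in N, time in s.
With the tool pointing down it reaches from about 0.35 to 0.925 m from the base axis. Payload 6.4 kg.
Tool frame: the origin (TCP) lies midway between the tips of the shut fingers; the grasp point (between the pads) lies 19 mm behind it; z points along the fingers, y is the line along which they close (so a half turn about z gives the same grasp; the last joint's range is limited). The gripper opens to 85 mm and grips with 20 to 120 N. Pads are 22 mm wide; open, the fingers measure 114 mm over their backs; the gripper's body (76 mm by 85 mm) begins 54 mm behind the grasp point. The pads swing forward as they close: fully open they stand 13 mm farther back than shut.
Start: joints at [-0.174, 0.245, 1.558, -0, 1.339, -0.174], TCP at [0.65, 0, 0.231] pointing down, gripper open.
Joint ranges: [-3.13, 3.13], [-1.02, 2.26], [0.13, 2.54], [-0.95, 4.09], [0.21, 2.88], [-2.74, 2.74]. Speed limits (rad/s): [2.57, 2.57, 3.14, 3.14, 3.14, 3.14].

INTERFACE

Orientations are given as a rotation vector (axis times angle).
In Python, from station import robot gives the robot as it stands. The module is installed in compiled form; this text tells all that it offers.
- The arm moves only by the shell command python3 -m jog 'ROWS'. ROWS is JSON, a list of rows, each a list of 7 numbers: the turn, a rotation vector about the tool's x, y, z in rad, then the shift along the tool's x, y, z in m, then the closure, from 0 (fully open) to 1 (shut). A call has 1 to 8 rows; each row is the pose to reach, as a shift and turn from the pose commanded when the call began, along the tool's axes at that moment; what a row does not reach only later rows make up. A row lasts 1/12 s, in which the tool goes at most 41.7 mm and 7.16 degrees, less where a joint would pass 70% of its speed; a pose out of reach is approached as far as the arm can. A call with a gripper value outside its range is refused whole. The fingers move at their own pace and stop on an object; the grip force is fixed at half the most. Time passes only in rows, so rows that repeat a pose let the fingers close. It gives the time, the measured TCP pose, the force, the opening and the grip force at its end, in the units of the state.
- robot.observe(): the state, without advancing time (a new reading comes with each control period).
- robot.snapshot(name): name is "scene" or "side" or "wrist"; returns a dict with "pixels" (480x640x3 uint8, red, green, blue), "fx", "fy", "cx", "cy" (pixels), "dist_coeffs" ([k1, k2, p1, p2, k3] as OpenCV has them; the pictures are not rectified), "view" (4x4, takes a point from world to camera coordinates); the wrist camera has in their place "hand_eye" (4x4, takes a point from camera to tool coordinates, whose origin is the TCP and whose axes are the flange's). Camera axes: x right, y up, looking along -z (the intrinsics and any distortion apply to the point x, -y, -z); pixel columns grow to the right and rows downward; lengths in m; the calibration is good to about 2 mm. A picture is of the moment at which its call begins: read the wrist's pose just before it. There is no depth.
- robot.sign_off(): hands the job in; it is judged then, once.
The state is a dict: "t": time; "joints": joint angles; "dq": joint speeds; "effort": joint torques, N m; "position": TCP position; "eef_rot": TCP orientation; "contact_force": force on the tool from outside, world axes, zero at the start; "torque": the same for the moment, N m; "width": finger opening in m; "grasp_force": force on a finger pad.
Only numpy, scipy, OpenCV 4.12 (cv2) and the standard library are available. Lean on these libraries where they do the work, as an engineer would, in place of code of your own. Each camera call takes 0.05 s, during which the arm holds its last target. There are 200 camera calls.

## Working session

There is one attempt and no reset: what is moved stays moved. The work goes in short steps, Python scripts to look and compute and a shell command to move; the robot and the scene stay as the last step left them, time stands still between calls to the robot, and variables do not carry over. Pictures are saved under pics/ and viewed, at most 10 in all, crops included, and the job is handed in when it is done.

```bash
mkdir -p pics; cat > h.py <<'E'
from station import robot
import numpy as np, cv2
from scipy.spatial.transform import Rotation as R
def cam(n):
    o=robot.observe(); s=robot.snapshot(n)
    K=np.array([[s['fx'],0,s['cx']],[0,s['fy'],s['cy']],[0,0,1]]); d=np.array(s['dist_coeffs'],float)
    if n=='wrist':
        T=np.eye(4); T[:3,:3]=R.from_rotvec(o['eef_rot']).as_matrix(); T[:3,3]=o['position']
        C=T@np.array(s['hand_eye'])
    else: C=np.linalg.inv(np.array(s['view']))
    return s['pixels'],K,d,C
def ray(px,K,d,C):
    u=cv2.undistortPoints(np.array([[px]],float),K,d)[0,0]
    return C[:3,3], C[:3,:3]@np.array([u[0],-u[1],-1])
def atz(px,z,K,d,C):
    p,v=ray(px,K,d,C); return p+v*(z-p[2])/v[2]
def proj(P,K,d,C):
    q=(np.linalg.inv(C)@np.append(P,1))[:3]*[1,-1,-1]
    return cv2.projectPoints(q[None],np.zeros(3),np.zeros(3),K,d)[0][0,0]
def save(n,im): cv2.imwrite('pics/'+n,im[:,:,::-1])
E
python3 - <<'E'
from h import *
ims=[]
for n in ['scene','side','wrist']:
    im,K,d,C=cam(n); save(n+'0.png',im); np.savez(n+'0.npz',im=im,K=K,d=d,C=C); print(n,C[:3,3].round(3))
o=robot.observe(); print(o['t'],o['eef_rot'],o['position'])
E
```

```text
scene [ 0.062 -0.631  0.957]
side [0.242 0.684 0.696]
wrist [0.651 0.074 0.372]
0.15 [-2.22054802e+00 -2.22049223e+00  1.42708746e-03] [6.49564523e-01 7.96529638e-05 2.30379569e-01]
```

View pics/scene0.png

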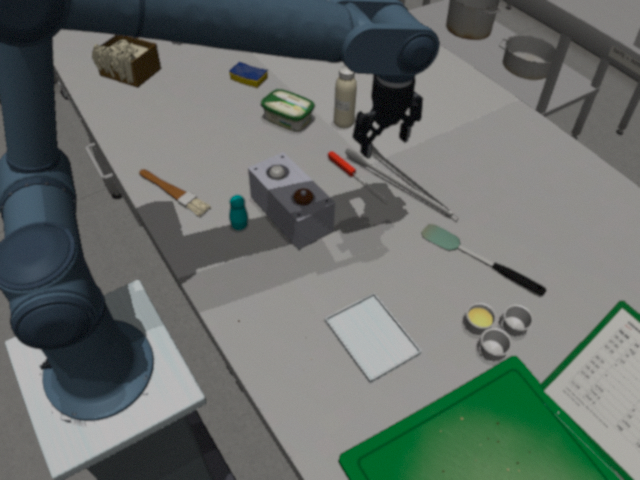

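View pics/side0.png

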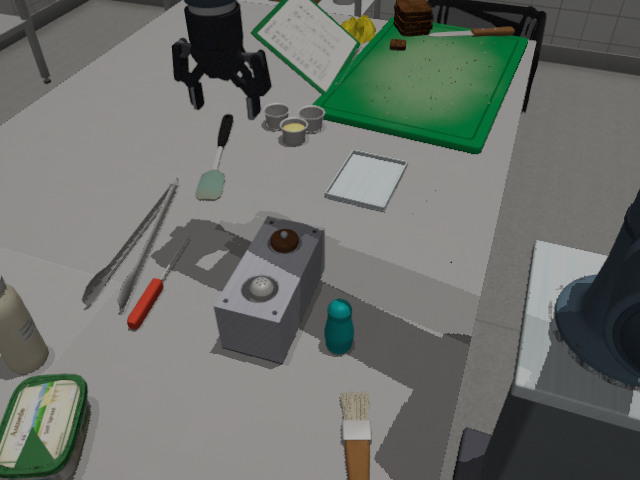

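Scene view: the candidates are the grey domed cap in the holder at (278,171), the dark pepper mill at (303,197), the turquoise look-alike at (238,212) and the tall cream bottle at (345,97). In the side view the same things are at (262,287), (285,240), (340,327) and (20,330). By the description, the grey cap with holes in the holder well is the salt shaker. The tray is at scene (372,337), side (367,180).

```bash
python3 - <<'E'
from h import *
def L(n): z=np.load(n+'0.npz'); return z['im'],(z['K'],z['d'],z['C'])
s,cs=L('scene'); i,ci=L('side')
print('salt',atz((278,170),.105,*cs).round(3),atz((262,285),.105,*ci).round(3))
print('pep',atz((303,196),.112,*cs).round(3),atz((285,237),.112,*ci).round(3))
for p in [(374,295),(420,350),(371,381),(325,323)]: print('tray sc',atz(p,.012,*cs).round(3))
for p in [(356,151),(408,162),(382,210),(326,191)]: print('tray si',atz(p,.012,*ci).round(3))
a=cv2.resize(s[140:260,210:350],None,fx=2.8,fy=2.8,interpolation=2)
b=cv2.resize(i[200:370,205:365],None,fx=2.4,fy=2.4,interpolation=2)
h=max(a.shape[0],b.shape[0]); a,b=[np.pad(x,((0,h-x.shape[0]),(0,0),(0,0))) for x in(a,b)]
save('crop.png',np.hstack([a,b]))
E
```

```text
salt [0.516 0.186 0.105] [0.512 0.196 0.105]
pep [0.515 0.082 0.112] [0.517 0.101 0.112]
tray sc [ 0.539 -0.151  0.012]
tray sc [ 0.536 -0.301  0.012]
tray sc [ 0.419 -0.302  0.012]
tray sc [ 0.418 -0.152  0.012]
tray si [ 0.528 -0.295  0.012]
tray si [ 0.416 -0.293  0.012]
tray si [ 0.425 -0.128  0.012]
tray si [ 0.541 -0.146  0.012]
```

View pics/crop.png

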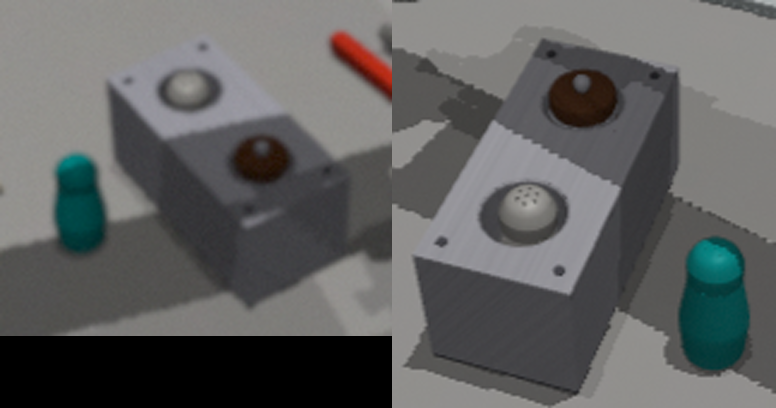

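The crop confirms the choice: a grey domed cap with holes in the left (+y) well, with the dark mill and its knob in the other well. Next I'll hover nearby with the gripper shutting and look with the wrist camera.

```bash
python3 -m jog '[[0,0,0,0.03,-0.03,-0.01,1],[0,0,0,0.06,-0.06,-0.02,1],[0,0,0,0.08,-0.08,-0.02,1],[0,0,0,0.1,-0.1,-0.02,1],[0,0,0,0.12,-0.13,-0.02,1],[0,0,0,0.12,-0.135,-0.02,1],[0,0,0,0.12,-0.135,-0.02,1],[0,0,0,0.12,-0.135,-0.02,1]]'
python3 - <<'E'
from h import *
im,K,d,C=cam('wrist'); save('w1.png',im); np.savez('w10.npz',im=im,K=K,d=d,C=C)
print(C.round(3), proj(np.array([.514,.19,.105]),K,d,C))
E
```

```text
t: 0.82
position: [0.5153, 0.1198, 0.2514]
eef_rot: [2.221, 2.221, 0.0]
contact_force: [-0.0, 0.7, 0.2]
width: 0.0001
grasp_force: 0.0
[[ 1.    -0.    -0.001  0.516]
 [ 0.     0.958  0.286  0.193]
 [ 0.    -0.286  0.958  0.394]
 [ 0.     0.     0.     1.   ]] [320.03729193 141.586569  ]
```

View pics/w1.png

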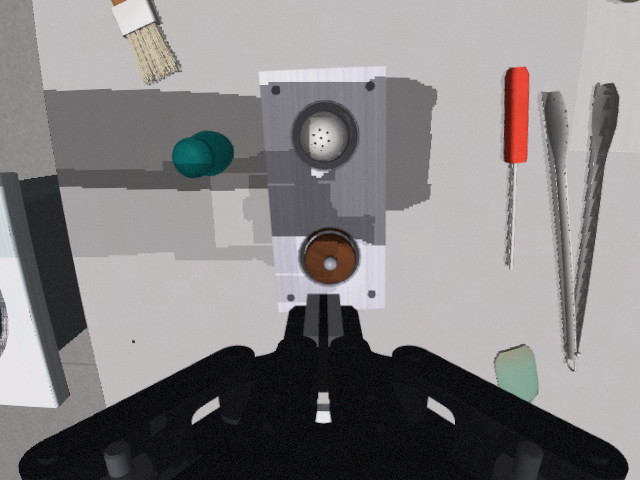

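Wrist view: the salt cap is centred at (323,137) in the well rim (325,135). The pepper knob is at (330,263) and its well rim at (329,257). The turquoise one stands at left, (200,153), outside the holder.

```bash
python3 - <<'E'
from h import *
z=np.load('w10.npz'); c=(z['K'],z['d'],z['C'])
for n,p,h in [('saltcap',(323,137),.100),('saltwell',(325,135),.095),('pepwell',(329,257),.095),('knob',(330,263),.111),('c1',(260,72),.095),('c2',(386,67),.095),('c3',(278,311),.095),('c4',(385,307),.095)]:
    print(n,atz(p,h,*c).round(4))
for n,ps in [('side',[(267.1,215.8),(324.6,228.3),(279.2,322.5),(214.2,306.3)]),('scene',[(248.6,169.3),(283.2,152.5),(333.9,204.3),(296.8,219.3)])]:
    z=np.load(n+'0.npz'); c=(z['K'],z['d'],z['C'])
    q=np.array([atz(p,.095,*c) for p in ps]); print(n,q.round(3)[:,:2].tolist(),q.mean(0).round(4))
E
```

```text
saltcap [0.5163 0.1934 0.1   ]
saltwell [0.5178 0.1949 0.095 ]
pepwell [0.5215 0.0942 0.095 ]
knob [0.522  0.0943 0.111 ]
c1 [0.4686 0.2414 0.095 ]
c2 [0.5638 0.245  0.095 ]
c3 [0.4758 0.0429 0.095 ]
c4 [0.5721 0.0468 0.095 ]
side [[0.571, 0.047], [0.474, 0.044], [0.467, 0.242], [0.561, 0.246]] [0.5184 0.1448 0.095 ]
scene [[0.467, 0.233], [0.562, 0.241], [0.567, 0.04], [0.477, 0.046]] [0.5183 0.1398 0.095 ]
```

Holder centre is about (0.520, 0.144) with yaw about 2°. The salt is at (0.517, 0.194), so I'll move above it and stop about 8 mm over the cap.

```bash
python3 -m jog '[[0,0,0,0.035,0.001,0,1],[0,0,0,0.074,0.002,0.01,1],[0,0,0,0.074,0.002,0.045,1],[0,0,0,0.074,0.002,0.08,1],[0,0,0,0.074,0.002,0.11,1],[0,0,0,0.074,0.002,0.133,1],[0,0,0,0.074,0.002,0.133,1]]'; python3 -m jog '[[0,0,0,0,0,0.004,1],[0,0,0,0,0,0.007,1],[0,0,0,0,0,0.009,1],[0,0,0,0,0,0.011,1],[0,0,0,0,0,0.011,1],[0,0,0,0,0,0.011,1]]'
```

```text
t: 1.45
position: [0.5141, 0.1926, 0.1123]
eef_rot: [-2.219, -2.215, 0.014]
contact_force: [-0.4, 0.1, 0.5]
width: 0.0002
grasp_force: 0.0
t: 1.95
position: [0.5177, 0.1941, 0.1083]
eef_rot: [2.221, 2.221, 0.003]
contact_force: [0.7, 0.1, 0.9]
width: 0.0003
grasp_force: 0.5
```

```bash
python3 -m jog '[[0,0,0,0,0,0.001,1],[0,0,0,0,0,0.002,1],[0,0,0,0,0,0.003,1],[0,0,0,0,0,0.003,1],[0,0,0,0,0,0.003,1]]'; python3 -m jog '[[0,0,0,0,0,0.001,1],[0,0,0,0,0,0.002,1],[0,0,0,0,0,0.002,1],[0,0,0,0,0,0.002,1]]'
```

```text
t: 2.37
position: [0.5167, 0.1939, 0.1039]
eef_rot: [-2.221, -2.221, 0.001]
contact_force: [0.1, 0.3, -0.8]
width: 0.0001
grasp_force: 0.0
t: 2.7
position: [0.5182, 0.1941, 0.1038]
eef_rot: [2.22, 2.22, 0.003]
contact_force: [-0.6, 0.4, 7.6]
width: -0.0003
grasp_force: 3.4
```

```bash
python3 -m jog '[[0,0,0,0,0,0.001,1],[0,0,0,0,0,0.001,1],[0,0,0,0,0,0.001,1]]'; python3 -m jog '[[0,0,0,0,0,0.001,1],[0,0,0,0,0,0.002,1],[0,0,0,0,0,0.002,1],[0,0,0,0,0,0.002,1]]'
```

```text
t: 2.95
position: [0.5184, 0.1941, 0.1029]
eef_rot: [2.22, 2.22, 0.003]
contact_force: [-0.5, -0.8, 7.0]
width: 0.0002
grasp_force: 3.7
t: 3.28
position: [0.5189, 0.1941, 0.1016]
eef_rot: [2.219, 2.22, 0.005]
contact_force: [-0.4, -0.8, 9.5]
width: -0.0001
grasp_force: 4.8
```

The force is past the spring's 5 N and depth is about 8 mm, so it's at the stop. I'll release upward, open the gripper, and look.

```bash
python3 -m jog '[[0,0,0,0,0,-0.035,1],[0,0,0,0,0,-0.075,1],[0,0,0,-0.02,0,-0.115,1],[0,0,0,-0.05,0,-0.15,0.5],[0,0,0,-0.08,0,-0.16,0],[0,0,0,-0.08,0,-0.16,0],[0,0,0,-0.08,0,-0.16,0],[0,0,0,-0.08,0,-0.16,0]]'
python3 - <<'E'
from h import *
v=[]
for n in ['side','wrist']:
    im,K,d,C=cam(n); np.savez(n+'2.npz',im=im,K=K,d=d,C=C); v.append(im)
save('c2.png',cv2.resize(np.hstack([v[0][140:440,140:440],v[1][:300,170:470]]),None,fx=1.3,fy=1.3))
E
```

```text
t: 3.95
position: [0.5165, 0.1141, 0.2584]
eef_rot: [-2.221, -2.22, 0.001]
contact_force: [-0.2, 0.1, -0.1]
width: 0.0604
grasp_force: 0.0
```

View pics/c2.png

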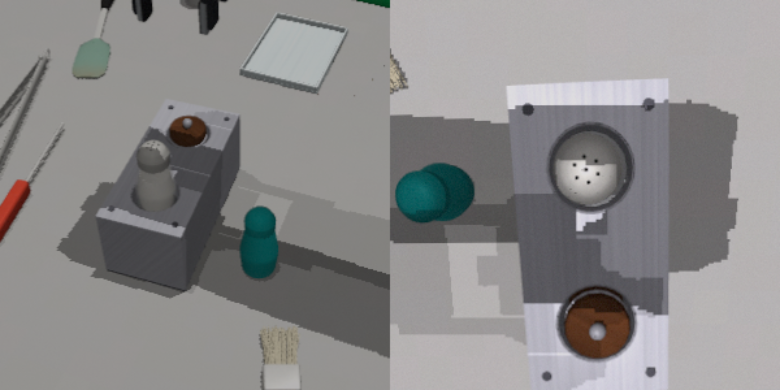

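Side crop: the salt stands sprung up, with its white body above the holder at (155,180), and the mill is still latched at (188,130). Wrist crop: the cap's hole pattern is centred at (588,170).

```bash
python3 - <<'E'
from h import *
z=np.load('wrist2.npz'); c=(z['K'],z['d'],z['C'])
print(atz(((588-390)/1.3+170,170/1.3),.163,*c))
z=np.load('side2.npz'); c=(z['K'],z['d'],z['C'])
for p in [(153,143),(152,153),(155,208)]: print(atz((p[0]/1.3+140,p[1]/1.3+140),.165 if p[1]<150 else .155 if p[1]<200 else .095,*c))
print(robot.observe()['position'])
E
```

```text
[0.51640957 0.19186571 0.163     ]
[0.51599855 0.18962507 0.165     ]
[0.51586472 0.19423039 0.155     ]
[0.50815338 0.21471298 0.095     ]
[0.51616395 0.11475434 0.25762033]
```

```bash
python3 -m jog '[[0,0,0,0.038,0,0,0],[0,0,0,0.078,0,0,0],[0,0,0,0.078,0,0.03,0],[0,0,0,0.078,0,0.065,0],[0,0,0,0.078,0,0.1,0],[0,0,0,0.078,0,0.13,0],[0,0,0,0.078,0,0.15,0],[0,0,0,0.078,0,0.155,0]]'; python3 -m jog '[[0,0,0,0,0,0,0],[0,0,0,0,0,0,0.2],[0,0,0,0,0,0,0.35],[0,0,0,0,0,0,1],[0,0,0,0,0,0,1],[0,0,0,0,0,0,1],[0,0,0,0,0,0,1],[0,0,0,0,0,0,1]]'
```

```text
t: 4.72
position: [0.5128, 0.1924, 0.0985]
eef_rot: [-2.215, -2.219, 0.013]
contact_force: [-0.7, 0.2, -0.8]
width: 0.0853
grasp_force: 0.0
t: 5.38
position: [0.5179, 0.1921, 0.1052]
eef_rot: [2.221, 2.22, 0.003]
contact_force: [1.8, 0.5, 1.7]
width: 0.0373
grasp_force: 59.8
```

Gripped at 37 mm width, 60 N. I'll draw it straight up, then check.

```bash
python3 -m jog '[[0,0,0,0,0,-0.01,1],[0,0,0,0,0,-0.025,1],[0,0,0,0,0,-0.045,1],[0,0,0,0,0,-0.065,1],[0,0,0,0,0,-0.085,1],[0,0,0,0,0,-0.105,1],[0,0,0,0,0,-0.12,1],[0,0,0,0,0,-0.12,1]]'
python3 - <<'E'
from h import *
v=[]
for n in ['side','scene']:
    im,K,d,C=cam(n); v.append(im)
save('c3.png',cv2.resize(np.hstack([v[0][60:360,140:440],v[1][50:350,170:470]]),None,fx=1.3,fy=1.3))
print(robot.observe()['position'])
E
```

```text
t: 6.05
position: [0.5185, 0.1923, 0.2283]
eef_rot: [2.219, 2.219, 0.007]
contact_force: [0.8, -0.9, -1.0]
width: 0.0377
grasp_force: 60.1
[0.51670946 0.19194698 0.22420823]
```

View pics/c3.png

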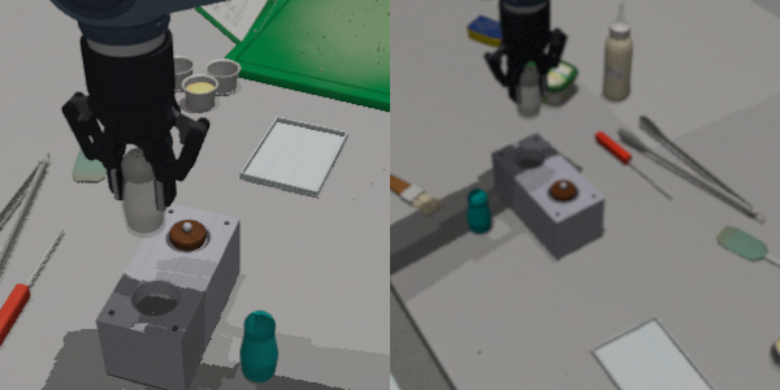

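The salt is held upright, clear of the holder (side crop, base at (145,230)). The well is empty and the mill is still latched at (188,235). Now over to the tray at (0.478, -0.221).

```bash
python3 -m jog '[[0,0,0,-0.01,0,0,1],[0,0,0,-0.035,-0.003,0,1],[0,0,0,-0.065,-0.006,0,1],[0,0,0,-0.095,-0.009,0,1],[0,0,0,-0.125,-0.012,0,1],[0,0,0,-0.155,-0.015,0,1],[0,0,0,-0.185,-0.018,0,1],[0,0,0,-0.215,-0.02,0,1]]'; python3 -m jog '[[0,0,0,-0.03,-0.003,0,1],[0,0,0,-0.06,-0.006,0.02,1],[0,0,0,-0.09,-0.009,0.04,1],[0,0,0,-0.12,-0.012,0.06,1],[0,0,0,-0.15,-0.015,0.08,1],[0,0,0,-0.18,-0.018,0.1,1],[0,0,0,-0.195,-0.019,0.12,1],[0,0,0,-0.2,-0.019,0.13,1]]'
python3 -m jog '[[0,0,0,0,0,0.01,1],[0,0,0,0,0,0.015,1],[0,0,0,0,0,0.015,1],[0,0,0,0,0,0.015,1]]'
python3 - <<'E'
from h import *
v=[]
for n in ['side','scene']:
    im,K,d,C=cam(n); v.append(im)
save('c4.png',cv2.resize(np.hstack([v[0][50:350,240:540],v[1][180:480,220:520]]),None,fx=1.3,fy=1.3))
print(robot.observe()['position'])
E
```

```text
t: 6.82
position: [0.4953, -0.0246, 0.2224]
eef_rot: [-2.22, -2.219, 0.003]
contact_force: [0.9, -0.8, -1.8]
width: 0.0378
grasp_force: 60.1
t: 7.48
position: [0.475, -0.2242, 0.0903]
eef_rot: [-2.221, -2.213, 0.002]
contact_force: [-0.6, -0.2, -2.4]
width: 0.0376
grasp_force: 60.2
t: 7.82
position: [0.4783, -0.2221, 0.0795]
eef_rot: [2.22, 2.223, 0.0]
contact_force: [0.1, -0.8, -1.4]
width: 0.0379
grasp_force: 60.2
[ 0.47879077 -0.22261408  0.08036272]
```

View pics/c4.png

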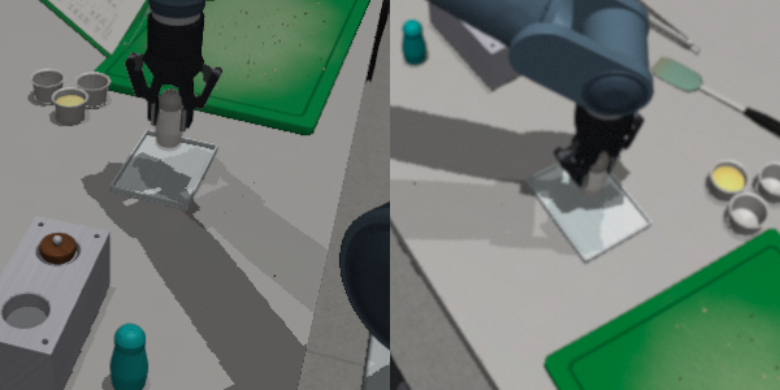

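The salt hangs upright over the tray (side crop (170,130), tray centre (165,170)). Its bottom is an expected 48 mm above the floor. I'll lower it, finishing slowly with a force check.

```bash
python3 -m jog '[[0,0,0,0,0,0.01,1],[0,0,0,0,0,0.02,1],[0,0,0,0,0,0.03,1],[0,0,0,0,0,0.037,1],[0,0,0,0,0,0.041,1],[0,0,0,0,0,0.042,1],[0,0,0,0,0,0.042,1]]'; python3 -m jog '[[0,0,0,0,0,0.001,1],[0,0,0,0,0,0.002,1],[0,0,0,0,0,0.003,1],[0,0,0,0,0,0.003,1],[0,0,0,0,0,0.003,1]]'; python3 -m jog '[[0,0,0,0,0,0.0005,1],[0,0,0,0,0,0.001,1],[0,0,0,0,0,0.001,1],[0,0,0,0,0,0.001,1]]'
```

```text
t: 8.5
position: [0.4778, -0.2229, 0.0367]
eef_rot: [-2.221, -2.221, 0.0]
contact_force: [-0.7, 0.5, -0.8]
width: 0.0377
grasp_force: 60.2
t: 8.92
position: [0.4783, -0.2232, 0.0346]
eef_rot: [2.221, 2.221, 0.0]
contact_force: [0.7, -0.5, -0.7]
width: 0.0378
grasp_force: 60.3
t: 9.25
position: [0.4784, -0.2234, 0.0345]
eef_rot: [2.221, 2.221, -0.0]
contact_force: [-3.2, 2.3, 8.2]
width: 0.0381
grasp_force: 61.4
```

It touched down at 8 N. Releasing slowly, then withdrawing.

```bash
python3 -m jog '[[0,0,0,0,0,-0.0005,0.5],[0,0,0,0,0,-0.0005,0.4],[0,0,0,0,0,-0.0005,0.3],[0,0,0,0,0,-0.0005,0.1],[0,0,0,0,0,-0.0005,0],[0,0,0,0,0,-0.0005,0],[0,0,0,0,0,-0.0005,0],[0,0,0,0,0,-0.0005,0]]'; python3 -m jog '[[0,0,0,0,0,-0.015,0],[0,0,0,0,0,-0.04,0],[0,0,0,0,0,-0.07,0],[0,0,0,0,0,-0.105,0],[0,0,0,0,0,-0.14,0],[0,0,0,0,0,-0.17,0],[0,0,0,0,0,-0.18,0],[0,0,0,0,0,-0.18,0]]'
python3 - <<'E'
from h import *
v=[]
for n in ['side','scene']:
    im,K,d,C=cam(n); v.append(im)
save('c5.png',cv2.resize(np.hstack([v[0][50:350,200:500],v[1][130:430,200:500]]),None,fx=1.3,fy=1.3))
print(robot.observe()['position'])
E
```

```text
t: 9.92
position: [0.478, -0.223, 0.0337]
eef_rot: [-2.221, -2.221, 0.0]
contact_force: [-0.9, -0.2, -0.2]
width: 0.0854
grasp_force: 0.0
t: 10.58
position: [0.4796, -0.2241, 0.2173]
eef_rot: [2.216, 2.217, 0.001]
contact_force: [0.1, 0.1, -0.4]
width: 0.0855
grasp_force: 0.0
[ 0.47749931 -0.22262941  0.21253256]
```

View pics/c5.png

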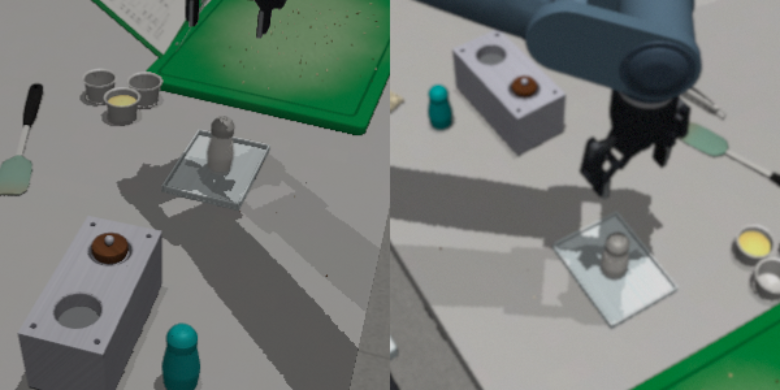

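The salt stands upright in the middle of the tray (side crop (220,150), scene crop (615,255)). The mill is still latched at (110,245), and the gripper is clear.

```bash
python3 -c "
from station import robot
print(robot.sign_off())"
```

```text
the job is handed in; nothing more can be done
None
```

I pressed the salt shaker until its latch let go, took it by the body and set it upright near the middle of the tray; the mill stayed latched, and I handed the job in at about 10.7 s.

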